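# Lock the bottle in its one-hand stand and take off the safety cap

### The arm

A 7-joint arm with a two-finger parallel gripper is mounted at the origin on the work surface. World frame = base frame: x ahead of the robot, y to its left, z up, the work surface at z = 0. Lengths are in m, angles in rad, forces in N, time in s.
With the tool pointing down it reaches from about 0.4 to 0.9 m from the base axis. Payload 5.6 kg.
Tool frame: the origin (TCP) lies midway between the tips of the shut fingers; the grasp point (between the pads) lies tcp_to_grasp behind it (tcp_to_grasp is the distance from the TCP to the grasp point, in m); z points along the fingers, y is the direction in which the jaws open and shut (so a half turn about z gives the same grasp; the last joint's range is limited). The gripper opens to 92 mm and grips with 3 to 60 N. Pads are 20 mm wide; open, the fingers measure 128 mm over their backs; the gripper's body (75 mm by 189 mm) begins 69 mm behind the grasp point.
Start: joints at [-1.178, 0.468, -0.012, 1.603, 0.006, 1.071, -0.056], TCP at [0.274, 0.589, 0.215] pointing down, gripper open.
Joint ranges: [-2.53, 2.53], [-0.31, 2.02], [-1.57, 1.55], [0.28, 2.44], [-1.29, 4.43], [0.15, 1.84], [-2.92, 2.92]. Speed limits (rad/s): [2.57, 2.57, 3.14, 3.14, 3.14, 3.14, 3.14].

### API

Orientations are given as a 3x3 rotation matrix whose columns are the frame's x, y, z axes.
In Python, from rig import * gives the robot as it stands.
- The arm moves only by the tool arm_command, never from a script. Its argument "series" is a list of rows, each an object of numbers: "fingers": the finger opening in mm, from 0 to 91.9; "tx", "ty", "tz": the shift along the tool's x, y, z in mm; "wx", "wy", "wz": the turn, a rotation vector about the tool's x, y, z in degrees. A call has 1 to 20 rows; each row is the pose to reach, as a shift and turn from the pose commanded when the call began, along the tool's axes at that moment; what a row does not reach only later rows make up. A row lasts 1/8 s, in which the tool goes at most 62.5 mm and 10.7 degrees, less where a joint would pass 70% of its speed; a pose out of reach is approached as far as the arm can. A call with a gripper value outside its range is refused whole. The fingers move at their own pace and stop on an object; the grip force is fixed at half the most. Time passes only in rows, so rows that repeat a pose let the fingers close. It gives the time, the measured TCP pose, the force and the opening at its end, in the units of the state.
- observe(): the state, without advancing time (a new reading comes with each control period).
- read_camera(name): name is "scene" or "top"; returns a dict with "img" (384x512x3 uint8, blue, green, red), "range_z" (384x512 float32, m along the optical axis (not along the pixel's ray), 0 where there is no reading), "K" (3x3 intrinsics, pixels), "R" (3x3) and "t" (3): a world point X has camera coordinates R X + t. Camera axes: x right, y down, z forward; pixel columns grow to the right and rows downward; lengths in m; the calibration is good to about 2 mm. A picture is of the moment at which its call begins.
- close_job(): hands the job in, once; it reports no verdict.
The state is a dict: "time": time; "q": joint angles; "qvel": joint speeds; "effort": joint torques, N m; "position": TCP position; "orientation": TCP orientation; "ft_force": force on the tool from outside, world axes, zero at the start; "moment": the same for the moment, N m; "grip_width": finger opening in m.
Only numpy, scipy, OpenCV 4.12 (cv2) and the standard library are available. Lean on these libraries where they do the work, as an engineer would, in place of code of your own. Each camera call takes 0.05 s, during which the arm holds its last target. There are 200 camera calls.

### The job

The square amber tablet bottle stands in a one-hand bottle stand on the vanity. First swing the stand's turnbutton fully shut by its red tab so that it lies over the bottle's shoulder; then press the white push-and-turn safety cap down, twist it counter-clockwise (seen from above) while it is pressed until it is free, and lift it straight off. Finish while still holding the cap, upright and still, with its lower rim about 5 cm above the open neck; leave the bottle locked in the stand and do not disturb the trimmer, the brush or the glass dish.

Things in the scene. Friction and masses are not known exactly. Their poses are not given: they have to be found in the camera images.
- turnbutton (a joint): angle of the steel turnbutton about its upright pivot, rad: 0 = fully shut (hard stop; its short arm lies over the bottle's shoulder), 1.15 to 1.6 at the start, 1.7 = other stop. It shuts counter-clockwise seen from above, stays where it is left and turns lightly (about 1 N at the tab).
- turn_pivot (a point): top centre of the turnbutton's pivot, 107 mm above the vanity, 47 mm from the bottle's axis on the -y side. The turnbutton is a flat steel bar 14 mm wide, upper face 104 mm above the vanity. The point turns with it: -y points along the long arm (62 mm) to the red tab, +y along the short arm (27 mm), which points at the bottle when shut.
- turn_tab (a point): centre of the red upright tab on the turnbutton's long arm, 52 mm from the pivot's axis, 115 mm above the vanity. 10 mm thick (x axis, the way it swings), 22 mm long (y axis, along the bar), 22 mm high (104 to 126 mm above the vanity); can be pinched from above or pushed.
- cap_center (a point): centre (half-way up) of the round ribbed white safety cap: 48 mm across, 30 mm high, z axis up, red stripe on top along its x axis. Closed, it sits 118 to 148 mm above the vanity, its centre 5 mm below neck_top and its x axis along that of the bottle.
- cap: the same cap, origin at the centre of its lower rim; 40 g. A spring (7 N at rest, 12 N pressed 5 mm) holds it up in a catch: it must be kept pressed at least 3.5 mm (limit 6 mm) to turn past the catch, counter-clockwise seen from above only. From 0.95 rad it is free and lifts straight off; 1.3 rad is best (next catch at 2.2 rad). The spring raises the freed cap only 3 mm.
- neck_top (a point): centre of the mouth of the bottle's neck, 138 mm above the vanity, hidden in the closed cap (10 mm below its top). Axes: z up the bottle, x and y along its square sides; the turnbutton's pivot lies on its -y side. The neck below the cap is 26 to 33 mm across.
- bottle: the amber bottle, origin at the centre of its underside, 6 mm above the vanity: 60 mm square, flat shoulder 96 mm above the vanity. It is loose, but its foot stands in the fixed grey stand's square well (walls 46 mm high, 74 mm outside), which keeps it from turning.
- trimmer_mid (a point): middle of the black trimmer, lying along its x axis, 155 x 38 x 30 mm; leave alone.
- brush_mid (a point): middle of the wooden bristle brush, lying bristles down along its x axis, about 165 x 42 x 36 mm; leave alone.
- dish_mid (a point): middle (16 mm up) of the empty round frosted glass dish, 110 mm across, 32 mm high; leave alone.
Mind the look-alikes: they are no part of the job. Several things have the shape of the bottle; the one meant has the colours described above.

How it is judged:
On the way, in this order (a step that is already met when the one before it is completed fails the run):
1. the turnbutton is shut over the bottle's shoulder, the cap still on (value of joint turnbutton below 0.15 rad and z of cap_center in the frame of neck_top below 0 m), for 0.2 s.
2. the cap is pressed down at least 2.5 mm on the locked bottle (value of joint turnbutton below 0.2 rad and z of cap_center in the frame of neck_top below -0.0075 m and horizontal distance between cap_center and neck_top below 0.006 m), for 0.05 s.
3. the cap, still on the neck, is twisted by more than 0.8 rad (value of joint turnbutton below 0.2 rad and angle between the x axis of cap_center and the x axis of neck_top, either way round above 0.8 rad and z of cap_center in the frame of neck_top below 0.004 m and horizontal distance between cap_center and neck_top below 0.008 m), for 0.05 s.
At the end, for the whole second after the job is handed in: Cap held by the fingers (over 1 N), still, upright within 0.25 rad, its lower rim 20 to 100 mm above the neck's mouth, within 30 mm of the bottle's axis, not touching the bottle; bottle upright and within 10 mm of its first place; turnbutton shut (under 0.2 rad) (value of joint turnbutton below 0.2 rad and angle between neck_top's own z axis and vertical below 0.08 rad and distance of neck_top from where it was at the start of the episode below 0.01 m and z of cap_center in the frame of neck_top between 0.035 and 0.115 m and horizontal distance between cap_center and neck_top below 0.03 m and angle between cap_center's own z axis and vertical below 0.25 rad and contact force between cap and the fingers above 1 N and contact force between cap and bottle below 0.1 N and linear speed of cap below 0.03 m/s); the arm keeps its last pose, push and grip.
It fails at once if the trimmer, brush or dish is moved by more than 20 mm (distance of any of trimmer_mid, brush_mid, dish_mid from where it was at the start of the episode above 0.02 m).
It fails at once if the bottle is pulled up or tipped in its stand (distance of neck_top from where it was at the start of the episode above 0.02 m or angle between neck_top's own z axis and vertical above 0.2 rad).
It also fails if it takes over 54 s, if anything falls off the work surface, if the arm or the gripper's body presses on something with over 40 N, if the wrist force passes 120 N, or if a joint passes its speed limit or range.

## Working session

There is one attempt and no reset: what is moved stays moved. The work goes in short steps, Python scripts to look and compute and a tool call to move; the robot and the scene stay as the last step left them, time stands still between calls to the robot, and variables do not carry over. Pictures are saved under pics/ and viewed, about 8 in all and at most 12, crops included, and the job is handed in when it is done.

Besides the shell and the picture viewer there is one more tool, called as a command line: name --argument value ..., lists and objects as JSON in quotes. arm_command: Moves the arm, as the interface text tells. Its arguments: {"type":"object","properties":{"series":{"type":"array"}},"required":["series"]}

```bash
mkdir -p pics; cat > h.py <<'E'
from rig import *
import numpy as np, cv2
def pts(c):
    z=c["range_z"]; v,u=np.mgrid[:z.shape[0],:z.shape[1]]
    K=np.array(c["K"]); P=np.stack([(u-K[0,2])/K[0,0]*z,(v-K[1,2])/K[1,1]*z,z],-1)
    W=(P-np.array(c["t"]))@np.array(c["R"])
    W[z==0]=np.nan
    return W
E
python3 - <<'E'
from h import *
s=observe(); print(s)
for n in("scene","top"):
    c=read_camera(n); cv2.imwrite(f"pics/{n}0.png",c["img"]); np.savez(f"{n}0.npz",**{k:np.array(v) for k,v in c.items()})
    print(n,c["K"],c["R"],c["t"])
E
```

```text
{'time': 0.0, 'q': array([-1.17803394,  0.46838441, -0.01160812,  1.60359782,  0.00605476,
        1.0714289 , -0.05630679]), 'qvel': array([-0.0008788 ,  0.00113952, -0.00015676, -0.00240241, -0.00080431,
       -0.00102605,  0.00067744]), 'effort': array([ 5.84815589e-04, -5.20573032e+01, -1.16299011e-02, -2.43739593e+01,
       -5.65842481e-02,  1.72692019e-02,  1.62397068e-04]), 'position': array([0.27419565, 0.58869373, 0.21364638]), 'orientation': array([[-9.06531709e-01,  4.22137306e-01, -5.95926300e-04],
       [ 4.22137693e-01,  9.06530163e-01, -1.68277568e-03],
       [-1.70137225e-04, -1.77705246e-03, -9.99998407e-01]]), 'ft_force': array([ 0.52465066, -0.46984769,  1.03749999]), 'moment': array([0.04523525, 0.00812634, 0.01093351]), 'grip_width': 0.0922006175534256}
scene [[357.46994286   0.         253.06912419]
 [  0.         357.46994286 189.72020065]
 [  0.           0.           1.        ]] [[ 0.49150127  0.87084965  0.00688405]
 [ 0.7433871  -0.41541841 -0.52421672]
 [-0.45365419  0.2627707  -0.85155707]] [-0.27718872 -0.32005628  1.29571601]
top [[385.91712622   0.         254.70746771]
 [  0.         385.91712622 190.19177974]
 [  0.           0.           1.        ]] [[ 0.02356518 -0.99970045 -0.00661022]
 [-0.99573213 -0.02288045 -0.08940923]
 [ 0.0892312   0.00868896 -0.99597304]] [-0.01438751  0.53476876  1.13890963]
```

View pics/scene0.png

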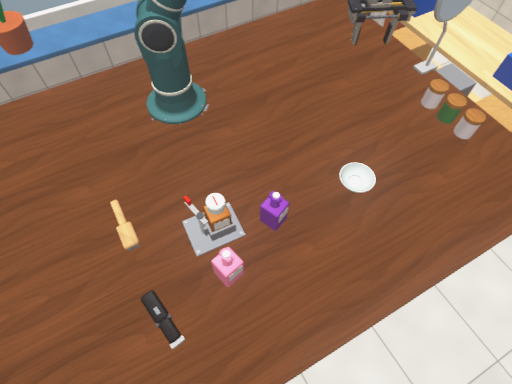

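View pics/top0.png

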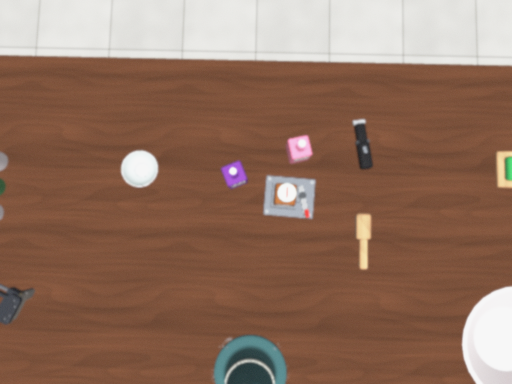

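Amber bottle: scene (216,210), top (287,193). Look-alikes: purple at scene (274,210) / top (234,174), and pink at scene (228,265) / top (300,148). I'm choosing the amber one in the grey stand. The red tab is at scene (187,200) / top (307,213).

```bash
python3 - <<'E'
from h import *
ims=[]
for n,(u0,u1,v0,v1) in dict(scene=(170,260,180,255),top=(255,335,165,232)).items():
    c=dict(np.load(f"{n}0.npz")); W=pts(c); im=c["img"]; hsv=cv2.cvtColor(im,cv2.COLOR_BGR2HSV)
    M=np.zeros(im.shape[:2],bool); M[v0:v1,u0:u1]=1
    h,s,v=[hsv[...,i].astype(int) for i in range(3)]; Z=W[...,2]
    white=M&(s<50)&(v>170)&(Z>.135)&(Z<.16)
    red=M&((h<6)|(h>174))&(s>170)&(v>130)&(Z<.137)&(Z>.1)
    stripe=M&((h<12)|(h>168))&(s>60)&(Z>.14)
    steel=M&(s<60)&(Z>.095)&(Z<.115)
    for k,m in dict(white=white,red=red,stripe=stripe,steel=steel).items():
        P=W[m]
        if len(P): 
            print(n,k,len(P),P.mean(0).round(4),(P.min(0)).round(4),P.max(0).round(4),np.argwhere(m).mean(0)[::-1].round(1))
            if len(P)>3:
                w,V=np.linalg.eigh(np.cov(P[:,:2].T)); print("   axis",np.degrees(np.arctan2(V[1,1],V[0,1])).round(1),np.sqrt(w))
    g=M&(Z<.02)&(s<60)&(v>90); P=W[g]; 
    print(n,"plate",cv2.minAreaRect((P[:,:2]*1000).astype(np.float32)))
    ims.append(cv2.resize(im[v0:v1,u0:u1],(400,340),interpolation=cv2.INTER_CUBIC))
cv2.imwrite("pics/crop.png",np.hstack(ims))
E
```

```text
scene white 294 [ 0.5386 -0.0936  0.1471] [ 0.4987 -0.1356  0.1352] [ 0.6647 -0.0647  0.1527] [216.3 206.8]
   axis 164.3 [0.01206902 0.04390521]
scene red 38 [ 0.4705 -0.1465  0.1236] [ 0.4586 -0.1522  0.1137] [ 0.4799 -0.1409  0.1284] [187.3 199.5]
   axis -168.0 [0.00296171 0.00633836]
scene stripe 15 [ 0.5217 -0.0879  0.1487] [ 0.5059 -0.0911  0.1421] [ 0.5354 -0.066   0.151 ] [215.2 200.1]
   axis -167.1 [0.00590829 0.00977248]
scene steel 147 [ 0.5108 -0.1371  0.1049] [ 0.4627 -0.1537  0.0966] [ 0.5451 -0.0603  0.1106] [198.  213.3]
   axis -164.9 [0.00780656 0.02240902]
scene plate ((491.9697570800781, -105.5635757446289), (151.07049560546875, 179.0874481201172), 86.01719665527344)
top white 261 [ 0.5197 -0.0882  0.1471] [ 0.4967 -0.1118  0.1354] [ 0.5429 -0.0636  0.1519] [286.3 192.5]
   axis 79.8 [0.01221373 0.01239554]
top red 5 [ 0.4671 -0.145   0.1249] [ 0.4638 -0.1471  0.1225] [ 0.4721 -0.1442  0.1272] [306.2 212.8]
   axis -171.7 [0.00107576 0.00363079]
top steel 145 [ 0.5088 -0.1357  0.1035] [ 0.456  -0.15    0.0951] [ 0.5479 -0.0794  0.1102] [302.1 198.1]
   axis -167.1 [0.00678331 0.02194036]
top plate ((520.0748291015625, -107.32486724853516), (155.0236358642578, 125.41561126708984), 86.5157470703125)
```

View pics/crop.png

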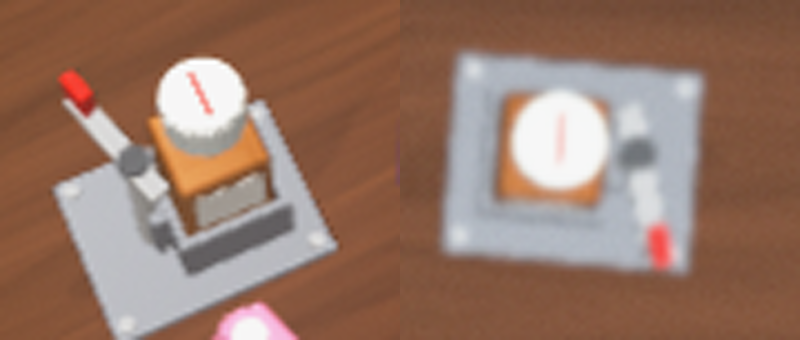

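```bash
cat >> h.py <<'E'
def goal(x,y,z,ang):
    """tool shift (mm) and wz (deg) from the measured pose to world x,y,z, tool-y at ang deg"""
    s=observe(); R=np.array(s["orientation"]); d=R.T@(np.array([x,y,z])-s["position"])*1000
    a=np.degrees(np.arctan2(R[1,1],R[0,1])); w=-((ang-a+180)%360-180)
    print("t",s["time"],"shift",d.round(1),"wz",round(w,1),"now",s["position"].round(4),"yang",round(a,1),"F",s["ft_force"].round(1),"grip",s["grip_width"])
E
python3 - <<'E'
from h import *
import rig
print([k for k in dir(rig) if k[0]!='_']); print(getattr(rig,'tcp_to_grasp',None))
goal(.467,-.146,.19,-77.2)
E
```

```text
['IKError', 'close_job', 'observe', 'read_camera', 'tcp_to_grasp']
0.0187
t 0.1 shift [-484.9 -584.6   24.7] wz 142.2 now [0.2742 0.5887 0.2138] yang 65.0 F [-0.2 -0.4  1.4] grip 0.09201471227257176
```

arm_command --series '[{"tx": -35,"ty": -40,"tz": 0,"wz": 10,"fingers": 36},{"tx": -70,"ty": -80,"tz": 0,"wz": 20,"fingers": 36},{"tx": -105,"ty": -125,"tz": 0,"wz": 30,"fingers": 36},{"tx": -140,"ty": -170,"tz": 0,"wz": 40,"fingers": 36},{"tx": -175,"ty": -210,"tz": 0,"wz": 50,"fingers": 36},{"tx": -210,"ty": -255,"tz": 0,"wz": 60,"fingers": 36},{"tx": -245,"ty": -295,"tz": 0,"wz": 70,"fingers": 36},{"tx": -280,"ty": -335,"tz": 0,"wz": 80,"fingers": 36},{"tx": -315,"ty": -380,"tz": 0,"wz": 90,"fingers": 36},{"tx": -350,"ty": -420,"tz": 0,"wz": 100,"fingers": 36},{"tx": -385,"ty": -465,"tz": 0,"wz": 110,"fingers": 36},{"tx": -420,"ty": -505,"tz": 0,"wz": 120,"fingers": 36},{"tx": -455,"ty": -550,"tz": 10,"wz": 130,"fingers": 36},{"tx": -485,"ty": -584.6,"tz": 20,"wz": 139,"fingers": 36},{"tx": -485,"ty": -584.6,"tz": 25,"wz": 142.2,"fingers": 36},{"tx": -485,"ty": -584.6,"tz": 25,"wz": 142.2,"fingers": 36},{"tx": -485,"ty": -584.6,"tz": 25,"wz": 142.2,"fingers": 36}]'

```text
invalid input
```

```bash
python3 - <<'E'
from h import *
goal(.467,-.146,.107,-77.2); print(observe()["q"].round(2),observe()["orientation"].round(3))
c=read_camera("scene"); cv2.imwrite("pics/s1.png",cv2.resize(c["img"][150:255,150:280],(780,600),interpolation=cv2.INTER_CUBIC))
E
```

```text
t 0.1 shift [-484.9 -584.5  107.7] wz 142.2 now [0.2742 0.5887 0.2138] yang 65.0 F [-0.2 -0.4  1.4] grip 0.09201471227257176
[-1.18  0.47 -0.01  1.6   0.01  1.07 -0.06] [[-0.907  0.422 -0.001]
 [ 0.422  0.907 -0.001]
 [-0.    -0.002 -1.   ]]
```

View pics/s1.png

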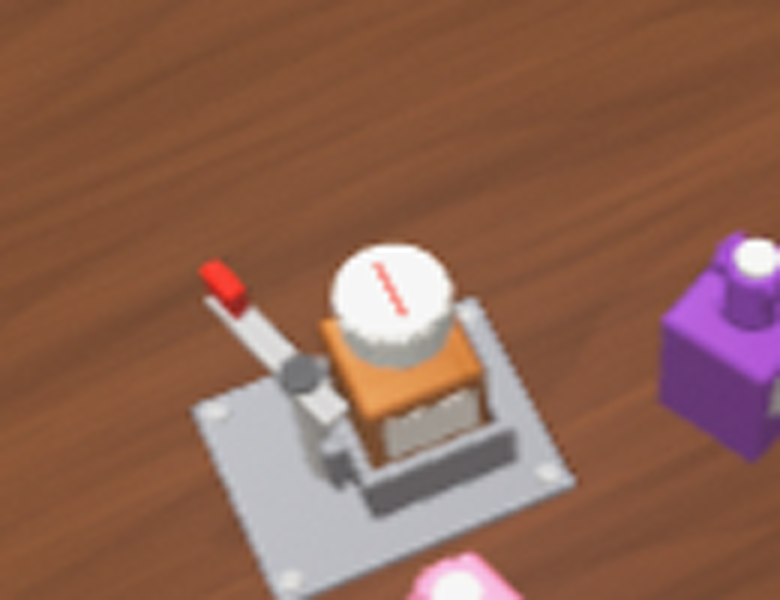

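The view is unchanged (tab at scene (187,198)), because the call was refused. All keys are probably required.

arm_command --series '[{"tx": -35,"ty": -40,"tz": 0,"wx": 0,"wy": 0,"wz": 10,"fingers": 36},{"tx": -70,"ty": -80,"tz": 0,"wx": 0,"wy": 0,"wz": 20,"fingers": 36},{"tx": -105,"ty": -125,"tz": 0,"wx": 0,"wy": 0,"wz": 30,"fingers": 36},{"tx": -140,"ty": -170,"tz": 0,"wx": 0,"wy": 0,"wz": 40,"fingers": 36},{"tx": -175,"ty": -210,"tz": 0,"wx": 0,"wy": 0,"wz": 50,"fingers": 36},{"tx": -210,"ty": -255,"tz": 0,"wx": 0,"wy": 0,"wz": 60,"fingers": 36},{"tx": -245,"ty": -295,"tz": 0,"wx": 0,"wy": 0,"wz": 70,"fingers": 36},{"tx": -280,"ty": -335,"tz": 0,"wx": 0,"wy": 0,"wz": 80,"fingers": 36},{"tx": -315,"ty": -380,"tz": 0,"wx": 0,"wy": 0,"wz": 90,"fingers": 36},{"tx": -350,"ty": -420,"tz": 0,"wx": 0,"wy": 0,"wz": 100,"fingers": 36},{"tx": -385,"ty": -465,"tz": 0,"wx": 0,"wy": 0,"wz": 110,"fingers": 36},{"tx": -420,"ty": -505,"tz": 0,"wx": 0,"wy": 0,"wz": 120,"fingers": 36},{"tx": -455,"ty": -550,"tz": 10,"wx": 0,"wy": 0,"wz": 130,"fingers": 36},{"tx": -485,"ty": -585,"tz": 20,"wx": 0,"wy": 0,"wz": 139,"fingers": 36},{"tx": -485,"ty": -585,"tz": 25,"wx": 0,"wy": 0,"wz": 142,"fingers": 36},{"tx": -485,"ty": -585,"tz": 25,"wx": 0,"wy": 0,"wz": 142,"fingers": 36},{"tx": -485,"ty": -585,"tz": 25,"wx": 0,"wy": 0,"wz": 142,"fingers": 36}]'

```text
time: 2.28
position: [0.4671, -0.1452, 0.1897]
orientation: [[0.974, 0.227, 0.0], [0.227, -0.974, 0.0], [0.0, -0.0, -1.0]]
ft_force: [-0.2, -0.4, 0.3]
grip_width: 0.0359
```

```bash
python3 - <<'E'
from h import *
goal(.467,-.146,.107,-77.2); print(observe()["q"].round(2),observe()["orientation"].round(3))
c=read_camera("scene"); cv2.imwrite("pics/s2.png",cv2.resize(c["img"][150:255,150:280],(780,600),interpolation=cv2.INTER_CUBIC))
E
```

```text
t 2.275 shift [-0.3  0.8 82.7] wz 0.3 now [ 0.4671 -0.1452  0.1897] yang -76.9 F [-0.2 -0.4  0.3] grip 0.03589876136353147
[-0.43  0.27  0.77  2.05 -0.24  0.91 -0.86] [[ 0.974  0.227  0.   ]
 [ 0.227 -0.974  0.   ]
 [ 0.    -0.    -1.   ]]
```

arm_command --series '[{"tx": 0,"ty": 1,"tz": 30,"wx": 0,"wy": 0,"wz": 0,"fingers": 36},{"tx": 0,"ty": 1,"tz": 60,"wx": 0,"wy": 0,"wz": 0,"fingers": 36},{"tx": 0,"ty": 1,"tz": 75,"wx": 0,"wy": 0,"wz": 0,"fingers": 36},{"tx": 0,"ty": 1,"tz": 81,"wx": 0,"wy": 0,"wz": 0,"fingers": 36},{"tx": 0,"ty": 1,"tz": 81,"wx": 0,"wy": 0,"wz": 0,"fingers": 15},{"tx": 0,"ty": 1,"tz": 81,"wx": 0,"wy": 0,"wz": 0,"fingers": 15},{"tx": 0,"ty": 1,"tz": 81,"wx": 0,"wy": 0,"wz": 0,"fingers": 15},{"tx": 0,"ty": 1,"tz": 81,"wx": 0,"wy": 0,"wz": 0,"fingers": 15}]'

```text
time: 3.32
position: [0.4675, -0.1468, 0.1089]
orientation: [[0.974, 0.225, 0.001], [0.225, -0.974, 0.0], [0.001, 0.0, -1.0]]
ft_force: [-0.5, 0.5, 0.5]
grip_width: 0.0148
```

```bash
python3 - <<'E'
from h import *
from scipy.spatial.transform import Rotation as Ro
goal(.467,-.146,.108,-77.2)
s=observe(); R=s["orientation"]; p=np.array([.517,-.135])
for a in [202.8-0,*np.arange(192.8,275,10)][1:]+[270.5]:
    q=np.r_[p+.052*np.array([np.cos(np.radians(a)),np.sin(np.radians(a))]),.108]
    print(round(a,1),(R.T@(q-s["position"])*1000).round(1),"wz",round(-(a-192.8),1))
c=read_camera("scene"); cv2.imwrite("pics/s3.png",cv2.resize(c["img"][150:255,150:280],(780,600),interpolation=cv2.INTER_CUBIC))
E
```

```text
t 3.325 shift [-0.3 -0.9  0.9] wz 0.2 now [ 0.4675 -0.1468  0.1089] yang -77.0 F [-0.5  0.5  0.5] grip 0.014790719685521933
192.8 [-1.2 -0.6  0.9] wz -0.0
202.8 [-0.4  8.5  0.9] wz -10.0
212.8 [ 1.9 17.2  0.9] wz -20.0
222.8 [ 5.7 25.5  1. ] wz -30.0
232.8 [10.9 32.9  1. ] wz -40.0
242.8 [17.3 39.3  1. ] wz -50.0
252.8 [24.7 44.6  1. ] wz -60.0
262.8 [32.9 48.4  1. ] wz -70.0
272.8 [41.6 50.8  1. ] wz -80.0
270.5 [39.6 50.4  1. ] wz -77.7
```

View pics/s3.png

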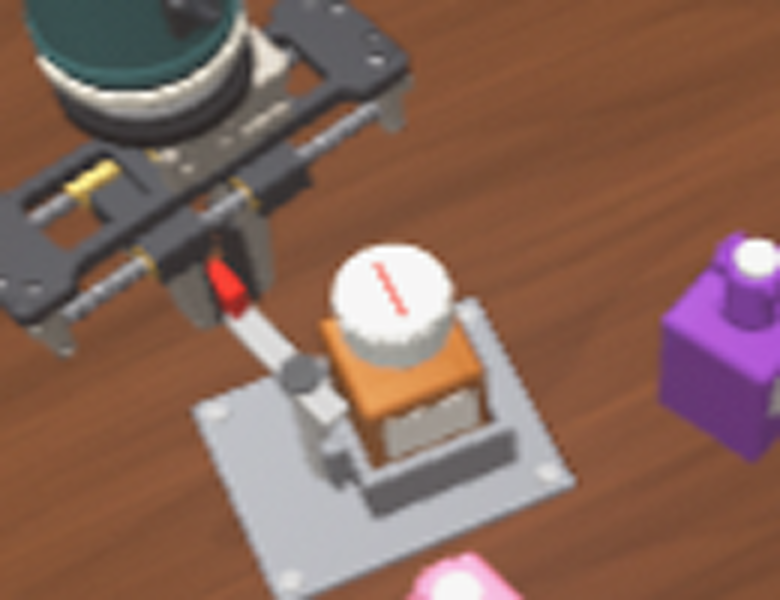

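The tab (crop (228,290)) is caged between the fingers. Next I swing it along the arc.

arm_command --series '[{"tx": -0.5,"ty": 4,"tz": 0,"wx": 0,"wy": 0,"wz": -5,"fingers": 15},{"tx": 0,"ty": 9,"tz": 0,"wx": 0,"wy": 0,"wz": -10,"fingers": 15},{"tx": 0.7,"ty": 13,"tz": 0,"wx": 0,"wy": 0,"wz": -15,"fingers": 15},{"tx": 2,"ty": 17,"tz": 0,"wx": 0,"wy": 0,"wz": -20,"fingers": 15},{"tx": 3.7,"ty": 21.5,"tz": 0,"wx": 0,"wy": 0,"wz": -25,"fingers": 15},{"tx": 5.7,"ty": 25.5,"tz": 0,"wx": 0,"wy": 0,"wz": -30,"fingers": 15},{"tx": 8,"ty": 29.3,"tz": 0,"wx": 0,"wy": 0,"wz": -35,"fingers": 15},{"tx": 11,"ty": 33,"tz": 0,"wx": 0,"wy": 0,"wz": -40,"fingers": 15},{"tx": 14,"ty": 36.3,"tz": 0,"wx": 0,"wy": 0,"wz": -45,"fingers": 15},{"tx": 17.3,"ty": 39.3,"tz": 0,"wx": 0,"wy": 0,"wz": -50,"fingers": 15},{"tx": 21,"ty": 42,"tz": 0,"wx": 0,"wy": 0,"wz": -55,"fingers": 15},{"tx": 24.7,"ty": 44.6,"tz": 0,"wx": 0,"wy": 0,"wz": -60,"fingers": 15},{"tx": 28.7,"ty": 46.6,"tz": 0,"wx": 0,"wy": 0,"wz": -65,"fingers": 15},{"tx": 33,"ty": 48.4,"tz": 0,"wx": 0,"wy": 0,"wz": -70,"fingers": 15},{"tx": 37,"ty": 49.8,"tz": 0,"wx": 0,"wy": 0,"wz": -73,"fingers": 15},{"tx": 39.6,"ty": 50.4,"tz": 0,"wx": 0,"wy": 0,"wz": -74,"fingers": 15},{"tx": 39.6,"ty": 50.4,"tz": 0,"wx": 0,"wy": 0,"wz": -74,"fingers": 15}]'

```text
time: 5.5
position: [0.5174, -0.187, 0.1086]
orientation: [[0.053, 0.999, 0.0], [0.999, -0.053, 0.0], [0.0, 0.0, -1.0]]
ft_force: [-0.9, -0.5, -0.4]
grip_width: 0.0151
```

```bash
python3 - <<'E'
from h import *
goal(.5156,-.187,.108,-3)
c=read_camera("top"); cv2.imwrite("pics/t4.png",cv2.resize(c["img"][165:232,255:335],(800,600),interpolation=cv2.INTER_CUBIC))
c=read_camera("scene"); cv2.imwrite("pics/s4.png",cv2.resize(c["img"][150:255,150:280],(780,600),interpolation=cv2.INTER_CUBIC))
E
```

```text
t 5.5 shift [-0.1 -1.8  0.6] wz -0.0 now [ 0.5174 -0.187   0.1086] yang -3.0 F [-0.9 -0.5 -0.4] grip 0.015113828545824158
```

View pics/s4.png

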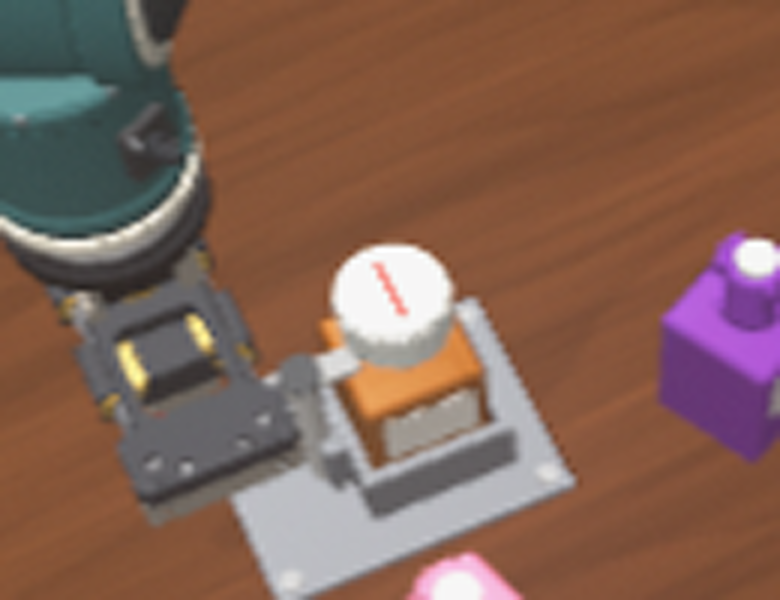

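The short arm now lies over the shoulder (crop (330,365)), but the force is about 1 N, so the stop isn't clearly reached. I'll nudge further.

arm_command --series '[{"tx": 0,"ty": 1.5,"tz": 0,"wx": 0,"wy": 0,"wz": 0,"fingers": 15},{"tx": 0,"ty": 2.5,"tz": 0,"wx": 0,"wy": 0,"wz": 0,"fingers": 15},{"tx": 0,"ty": 2.5,"tz": 0,"wx": 0,"wy": 0,"wz": 0,"fingers": 15}]'

```text
time: 5.98
position: [0.5178, -0.187, 0.1083]
orientation: [[0.052, 0.999, -0.004], [0.999, -0.052, 0.001], [0.001, -0.004, -1.0]]
ft_force: [-5.7, 1.2, 4.7]
grip_width: 0.0144
```

arm_command --series '[{"tx": 0,"ty": 0,"tz": 0,"wx": 0,"wy": 0,"wz": 0,"fingers": 15},{"tx": 0,"ty": -3,"tz": 0,"wx": 0,"wy": 0,"wz": 0,"fingers": 26},{"tx": 0,"ty": -3,"tz": 0,"wx": 0,"wy": 0,"wz": 0,"fingers": 30},{"tx": 0,"ty": -3,"tz": -20,"wx": 0,"wy": 0,"wz": 0,"fingers": 30},{"tx": 0,"ty": -3,"tz": -50,"wx": 0,"wy": 0,"wz": 0,"fingers": 70},{"tx": 0,"ty": -3,"tz": -80,"wx": 0,"wy": 0,"wz": 0,"fingers": 75},{"tx": 0,"ty": -3,"tz": -90,"wx": 0,"wy": 0,"wz": 0,"fingers": 75},{"tx": 0,"ty": -3,"tz": -90,"wx": 0,"wy": 0,"wz": 0,"fingers": 75}]'

```text
time: 6.98
position: [0.5171, -0.1868, 0.1987]
orientation: [[0.052, 0.999, 0.001], [0.999, -0.052, -0.0], [0.0, 0.001, -1.0]]
ft_force: [0.3, -0.8, -0.7]
grip_width: 0.0678
```

```bash
python3 - <<'E'
from h import *
goal(.520,-.088,.200,-40)
c=read_camera("scene");W=pts(c);im=c["img"]; hsv=cv2.cvtColor(im,cv2.COLOR_BGR2HSV)
Z=W[...,2]; m=(hsv[...,1]<60)&(hsv[...,2]>180)&(Z>.143)&(Z<.155)&(abs(W[...,0]-.52)<.035)&(abs(W[...,1]+.09)<.035)
print(m.sum(),W[m].mean(0),W[m].min(0),W[m].max(0), cv2.minEnclosingCircle((W[m][:,:2]*1000).astype(np.float32)))
c=dict(np.load("top0.npz"));W=pts(c);hsv=cv2.cvtColor(c["img"],cv2.COLOR_BGR2HSV)
Z=W[...,2]; m=(Z>.143)&(Z<.155)&(abs(W[...,0]-.52)<.035)&(abs(W[...,1]+.09)<.035)
print(m.sum(),W[m].mean(0), cv2.minEnclosingCircle((W[m][:,:2]*1000).astype(np.float32)))
cv2.imwrite("pics/s5.png",cv2.resize(im[150:255,150:280],(780,600),interpolation=cv2.INTER_CUBIC))
E
```

```text
t 6.975 shift [98.9 -2.2 -1.3] wz 37.0 now [ 0.5171 -0.1868  0.1987] yang -3.0 F [ 0.3 -0.8 -0.7] grip 0.06781352893676464
245 [ 0.5237947  -0.08921988  0.14867203] [ 0.49769591 -0.11292812  0.14322248] [ 0.54604045 -0.06527757  0.15363967] ((521.9541015625, -88.69898223876953), 24.387958526611328)
253 [ 0.51988282 -0.08863515  0.14735529] ((520.4856567382812, -88.42137908935547), 24.36794090270996)
```

View pics/s5.png

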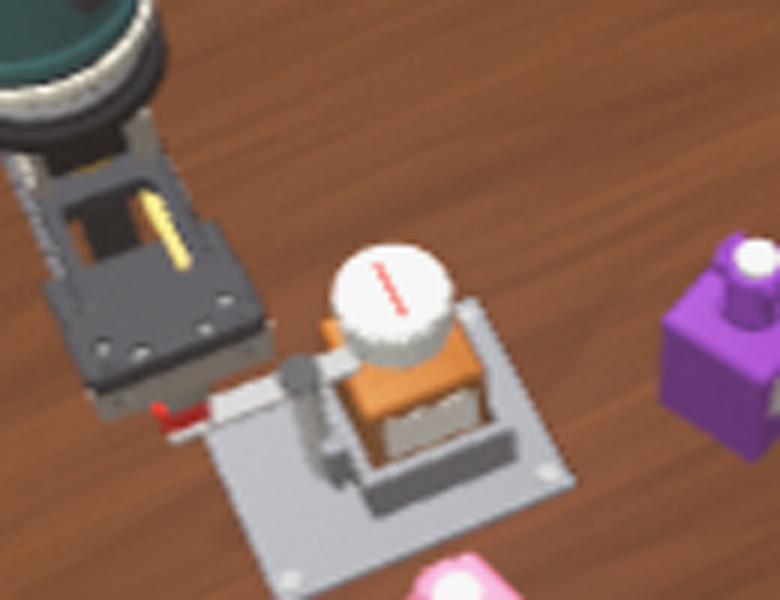

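The turnbutton is shut, with the bar from tab (185,415) to the shoulder (340,365) square to the stand. Cap centre is (0.521, -0.0885). Next I move over the cap and go down.

arm_command --series '[{"tx": 25,"ty": 0,"tz": 0,"wx": 0,"wy": 0,"wz": 10,"fingers": 78},{"tx": 55,"ty": 0,"tz": 0,"wx": 0,"wy": 0,"wz": 20,"fingers": 78},{"tx": 80,"ty": -1,"tz": 0,"wx": 0,"wy": 0,"wz": 30,"fingers": 78},{"tx": 98.3,"ty": -1.2,"tz": 0,"wx": 0,"wy": 0,"wz": 37,"fingers": 78},{"tx": 98.3,"ty": -1.2,"tz": 0,"wx": 0,"wy": 0,"wz": 37,"fingers": 78},{"tx": 98.3,"ty": -1.2,"tz": 30,"wx": 0,"wy": 0,"wz": 37,"fingers": 78},{"tx": 98.3,"ty": -1.2,"tz": 60,"wx": 0,"wy": 0,"wz": 37,"fingers": 78},{"tx": 98.3,"ty": -1.2,"tz": 73,"wx": 0,"wy": 0,"wz": 37,"fingers": 78},{"tx": 98.3,"ty": -1.2,"tz": 76,"wx": 0,"wy": 0,"wz": 37,"fingers": 78},{"tx": 98.3,"ty": -1.2,"tz": 76,"wx": 0,"wy": 0,"wz": 37,"fingers": 78}]'

```text
time: 8.28
position: [0.5211, -0.0892, 0.1231]
orientation: [[0.642, 0.766, 0.001], [0.766, -0.642, -0.0], [0.0, 0.001, -1.0]]
ft_force: [0.4, -0.1, -0.5]
grip_width: 0.0782
```

```bash
python3 - <<'E'
from h import *
goal(.521,-.0885,.123,-40)
E
```

```text
t 8.275 shift [ 0.5 -0.5  0.1] wz 0.0 now [ 0.5211 -0.0892  0.1231] yang -40.0 F [ 0.4 -0.1 -0.5] grip 0.0781699663430776
```

Now I close the grip on the cap, target well inside its width.

arm_command --series '[{"tx": 0.5,"ty": -0.4,"tz": 0,"wx": 0,"wy": 0,"wz": 0,"fingers": 55},{"tx": 0.5,"ty": -0.4,"tz": 0,"wx": 0,"wy": 0,"wz": 0,"fingers": 50},{"tx": 0.5,"ty": -0.4,"tz": 0,"wx": 0,"wy": 0,"wz": 0,"fingers": 46},{"tx": 0.5,"ty": -0.4,"tz": 0,"wx": 0,"wy": 0,"wz": 0,"fingers": 40},{"tx": 0.5,"ty": -0.4,"tz": 0,"wx": 0,"wy": 0,"wz": 0,"fingers": 35},{"tx": 0.5,"ty": -0.4,"tz": 0,"wx": 0,"wy": 0,"wz": 0,"fingers": 35}]'

```text
time: 9.02
position: [0.5211, -0.0883, 0.1229]
orientation: [[0.643, 0.766, 0.001], [0.766, -0.643, -0.0], [0.0, 0.001, -1.0]]
ft_force: [0.6, -0.7, 1.9]
grip_width: 0.0474
```

arm_command --series '[{"tx": 0,"ty": 0,"tz": 2,"wx": 0,"wy": 0,"wz": 0,"fingers": 35},{"tx": 0,"ty": 0,"tz": 4,"wx": 0,"wy": 0,"wz": 0,"fingers": 35},{"tx": 0,"ty": 0,"tz": 5,"wx": 0,"wy": 0,"wz": 0,"fingers": 35},{"tx": 0,"ty": 0,"tz": 5,"wx": 0,"wy": 0,"wz": 0,"fingers": 35}]'

```text
time: 9.52
position: [0.5216, -0.0885, 0.1187]
orientation: [[0.643, 0.766, 0.002], [0.766, -0.643, -0.0], [0.001, 0.002, -1.0]]
ft_force: [-1.4, -1.4, 10.8]
grip_width: 0.0474
```

```bash
python3 - <<'E'
from h import *
goal(.521,-.0885,.118,-40)
c=read_camera("scene"); W=pts(c);Z=W[...,2];
hsv=cv2.cvtColor(c["img"],cv2.COLOR_BGR2HSV)
m=(hsv[...,1]<40)&(hsv[...,2]>200)&(abs(W[...,0]-.52)<.02)&(abs(W[...,1]+.09)<.02); print(m.sum(),np.median(Z[m]))
E
```

```text
t 9.525 shift [-0.4 -0.5  0.7] wz 0.0 now [ 0.5216 -0.0885  0.1187] yang -40.0 F [-1.4 -1.4 10.8] grip 0.04744819354757904
9 0.14481000688714907
```

Force of 10.8 N and 4.2 mm of travel fit the spring. I'll press about 1 mm more and twist.

arm_command --series '[{"tx": -0.3,"ty": -0.3,"tz": 1,"wx": 0,"wy": 0,"wz": 0,"fingers": 35},{"tx": -0.3,"ty": -0.3,"tz": 1,"wx": 0,"wy": 0,"wz": -6,"fingers": 35},{"tx": -0.3,"ty": -0.3,"tz": 1,"wx": 0,"wy": 0,"wz": -12,"fingers": 35},{"tx": -0.3,"ty": -0.3,"tz": 1,"wx": 0,"wy": 0,"wz": -18,"fingers": 35},{"tx": -0.3,"ty": -0.3,"tz": 1,"wx": 0,"wy": 0,"wz": -24,"fingers": 35},{"tx": -0.3,"ty": -0.3,"tz": 1,"wx": 0,"wy": 0,"wz": -30,"fingers": 35},{"tx": -0.3,"ty": -0.3,"tz": 1,"wx": 0,"wy": 0,"wz": -36,"fingers": 35},{"tx": -0.3,"ty": -0.3,"tz": 1,"wx": 0,"wy": 0,"wz": -36,"fingers": 35}]'

```text
time: 10.58
position: [0.5216, -0.0881, 0.1181]
orientation: [[0.068, 0.998, 0.003], [0.998, -0.068, 0.0], [0.001, 0.003, -1.0]]
ft_force: [-0.4, -0.2, 10.5]
grip_width: 0.0477
```

```bash
python3 - <<'E'
from h import *
goal(.521,-.0885,.118,35); print(observe()["moment"],observe()["q"])
E
```

```text
t 10.575 shift [-0.4 -0.6  0.1] wz -38.9 now [ 0.5216 -0.0881  0.1181] yang -3.9 F [-0.4 -0.2 10.5] grip 0.04767321877688315
[-0.05156793  0.18238371  0.01798778] [-0.13871113  0.39564408  0.29775198  1.99752309 -0.16472447  0.76813937
  0.1874038 ]
```

```bash
python3 - <<'E'
from h import *
a=read_camera("scene")["img"][180:240,180:255]; b=read_camera("top")["img"][165:225,255:330]
cv2.imwrite("pics/s6.png",np.hstack([cv2.resize(x,(400,320),interpolation=cv2.INTER_CUBIC) for x in(a,b)]))
E
```

```text
(no output)
```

View pics/s6.png

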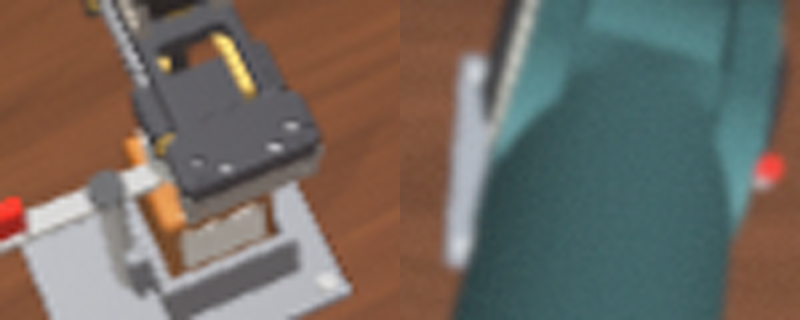

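The cap is hidden by the gripper, though the turnbutton is still shut. I'll continue to the full 75° and then lift a little while watching the force.

arm_command --series '[{"tx": -0.3,"ty": -0.3,"tz": 0.3,"wx": 0,"wy": 0,"wz": -6,"fingers": 35},{"tx": -0.3,"ty": -0.3,"tz": 0.3,"wx": 0,"wy": 0,"wz": -12,"fingers": 35},{"tx": -0.3,"ty": -0.3,"tz": 0.3,"wx": 0,"wy": 0,"wz": -18,"fingers": 35},{"tx": -0.3,"ty": -0.3,"tz": 0.3,"wx": 0,"wy": 0,"wz": -24,"fingers": 35},{"tx": -0.3,"ty": -0.3,"tz": 0.3,"wx": 0,"wy": 0,"wz": -30,"fingers": 35},{"tx": -0.3,"ty": -0.3,"tz": 0.3,"wx": 0,"wy": 0,"wz": -36,"fingers": 35},{"tx": -0.3,"ty": -0.3,"tz": 0.3,"wx": 0,"wy": 0,"wz": -39,"fingers": 35},{"tx": -0.3,"ty": -0.3,"tz": 0.3,"wx": 0,"wy": 0,"wz": -39,"fingers": 35}]'

```text
time: 11.68
position: [0.5213, -0.0884, 0.1178]
orientation: [[-0.574, 0.819, 0.003], [0.819, 0.574, 0.0], [-0.002, 0.003, -1.0]]
ft_force: [-0.6, -0.3, 10.6]
grip_width: 0.0476
```

arm_command --series '[{"tx": 0,"ty": 0,"tz": -2,"wx": 0,"wy": 0,"wz": 0,"fingers": 35},{"tx": 0,"ty": 0,"tz": -4,"wx": 0,"wy": 0,"wz": 0,"fingers": 35},{"tx": 0,"ty": 0,"tz": -6,"wx": 0,"wy": 0,"wz": 0,"fingers": 35},{"tx": 0,"ty": 0,"tz": -6,"wx": 0,"wy": 0,"wz": 0,"fingers": 35}]'

```text
time: 12.18
position: [0.5212, -0.0883, 0.1234]
orientation: [[-0.574, 0.819, 0.003], [0.819, 0.574, 0.0], [-0.002, 0.002, -1.0]]
ft_force: [2.0, -0.3, 6.3]
grip_width: 0.0472
```

Fz is still +6.3 N at the original height. A caught cap would balance the spring, so the cap looks free. I'll lift a bit more.

arm_command --series '[{"tx": 0,"ty": 0,"tz": -2,"wx": 0,"wy": 0,"wz": 0,"fingers": 35},{"tx": 0,"ty": 0,"tz": -4,"wx": 0,"wy": 0,"wz": 0,"fingers": 35},{"tx": 0,"ty": 0,"tz": -6,"wx": 0,"wy": 0,"wz": 0,"fingers": 35},{"tx": 0,"ty": 0,"tz": -6,"wx": 0,"wy": 0,"wz": 0,"fingers": 35}]'

```text
time: 12.68
position: [0.5194, -0.0883, 0.128]
orientation: [[-0.574, 0.819, -0.001], [0.819, 0.574, 0.0], [0.001, -0.001, -1.0]]
ft_force: [-0.8, 0.1, -0.5]
grip_width: 0.0475
```

Free, with no pull on lifting. The rim should end near z 0.188, so I raise 65 mm.

arm_command --series '[{"tx": 0,"ty": 0,"tz": -6,"wx": 0,"wy": 0,"wz": 0,"fingers": 35},{"tx": 0,"ty": 0,"tz": -14,"wx": 0,"wy": 0,"wz": 0,"fingers": 35},{"tx": 0,"ty": 0,"tz": -24,"wx": 0,"wy": 0,"wz": 0,"fingers": 35},{"tx": 0,"ty": 0,"tz": -36,"wx": 0,"wy": 0,"wz": 0,"fingers": 35},{"tx": 0,"ty": 0,"tz": -48,"wx": 0,"wy": 0,"wz": 0,"fingers": 35},{"tx": 0,"ty": 0,"tz": -58,"wx": 0,"wy": 0,"wz": 0,"fingers": 35},{"tx": 0,"ty": 0,"tz": -65,"wx": 0,"wy": 0,"wz": 0,"fingers": 35},{"tx": 0,"ty": 0,"tz": -65,"wx": 0,"wy": 0,"wz": 0,"fingers": 35},{"tx": 0,"ty": 0,"tz": -65,"wx": 0,"wy": 0,"wz": 0,"fingers": 35}]'

```text
time: 13.8
position: [0.5196, -0.0884, 0.1929]
orientation: [[-0.574, 0.819, -0.001], [0.819, 0.574, 0.0], [0.0, -0.001, -1.0]]
ft_force: [0.2, 0.8, -0.4]
grip_width: 0.0475
```

```bash
python3 - <<'E'
from h import *
goal(.521,-.0885,.193,35); print(abs(observe()["qvel"]).max())
c=read_camera("scene");a=c["img"][165:255,170:280]
W=pts(c); hsv=cv2.cvtColor(c["img"],cv2.COLOR_BGR2HSV)
m=(hsv[...,1]<40)&(hsv[...,2]>150)&(abs(W[...,0]-.52)<.035)&(abs(W[...,1]+.088)<.035)&(W[...,2]>.12)&(W[...,2]<.23)
print(m.sum(),W[m].mean(0),W[m].min(0),W[m].max(0))
cv2.imwrite("pics/s7.png",cv2.resize(a,(733,600),interpolation=cv2.INTER_CUBIC))
E
```

```text
t 13.8 shift [-0.9  1.  -0.1] wz 0.0 now [ 0.5196 -0.0884  0.1929] yang 35.0 F [ 0.2  0.8 -0.4] grip 0.047514075206053975
0.0040977077806053286
291 [ 0.5260773  -0.09685381  0.20812282] [ 0.49794417 -0.11317048  0.14568754] [ 0.54631778 -0.07803557  0.22311701]
```

View pics/s7.png

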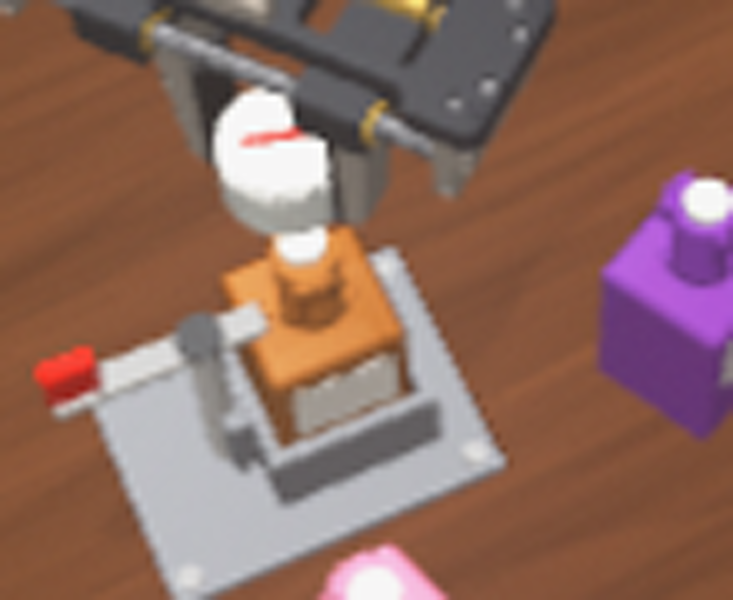

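The cap (crop (270,160)) is in the fingers, clear above the open neck (300,245). Its stripe has turned about 75°. The turnbutton is shut and the bottle upright in its stand, so I'm handing in.

```bash
python3 -c "
from rig import *
print(close_job())"
```

```text
the job is handed in; nothing more can be done
None
```

I shut the turnbutton, pressed the cap down and twisted it about 75° counter-clockwise. I then lifted it off and handed in at 13.8 s, still gripping it above the open neck. No verdict was reported.

- **Turnbutton:** I swung it by the red tab until it pushed back with about 6 N at its stop. In the last picture it still lies over the shoulder.
- **Cap release:** Pressing moved the tool down about 4 to 5 mm and the spring pushed back with 10.5 to 10.8 N. While the cap was pressed I could not see it, because the gripper hid it. I judged it free from the force dropping to about 0 N on lifting, and the last picture confirmed it with the stripe turned.
- **Final pose:** The fingers held the cap at 47.5 mm opening, at rest and upright. Its lower rim should be about 50 mm above the neck, from tool height rather than measured directly. The bottle looked upright in its stand.
- **Trimmer, brush and dish:** I did not go near them, but I did not look at them again at the end.
- **Problem on the way:** My first move command was refused because some values were missing. Nothing moved, and I sent it again in full.

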